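# Make up the smear and specimen kits

## Task

Make up two kits from the stock on the laboratory bench: the green tray gets the blue slide box, the amber bottle and the red-capped bottle; the dark grey metal tray gets the orange slide box and the yellow-capped jar. Lay each slide box flat in its tray's long compartment and stand each bottle and jar upright in one of the square compartments, never two to a compartment. Leave the green-capped bottle, the pipette cup and the timer where they are.

Things in the scene. Friction and masses are not known exactly. Their poses are not given: they have to be found in the camera images.
- blue_box: Blue plastic slide box with rounded edges, a white paper label on top and a small white latch: 86 mm long (its x) by 36 mm wide (its y) by 32 mm high, about 80 g, lying flat, long side within 0.6 rad of the world x direction at the start. Origin: centre of its underside, z up.
- orange_box: Orange plastic slide box with rounded edges, a white paper label on top and a small white latch: 86 mm long (its x) by 36 mm wide (its y) by 32 mm high, about 80 g, lying flat, long side within 0.6 rad of the world x direction at the start. Origin: centre of its underside, z up.
- yellow_jar: White specimen jar with a yellow screw cap: body 47 mm diameter, cap 50 mm diameter from 46 mm to its top at 62 mm; about 60 g, standing upright. Origin: centre of its underside, z up.
- amber_bottle: Amber stain bottle with a black cap, 40 mm diameter up to 50 mm high with a white paper band, narrowing to a neck and a 30 mm diameter cap from 56 mm to its top at 72 mm; about 60 g, standing upright. Origin: centre of its underside, z up.
- red_cap_bottle: White reagent bottle with a red cap, 40 mm diameter up to 50 mm high with a white paper band, narrowing to a neck and a 30 mm diameter cap from 56 mm to its top at 72 mm; about 60 g, standing upright. Origin: centre of its underside, z up.
- green_cap_bottle: White reagent bottle with a green cap (not wanted in either kit, stays where it is), 40 mm diameter up to 50 mm high with a white paper band, narrowing to a neck and a 30 mm diameter cap from 56 mm to its top at 72 mm; about 60 g, standing upright. Origin: centre of its underside, z up.
- steel_tray: Dark grey metal tray. Fixed low tray, 135 (x) by 203 mm (y), walls and dividers 3 mm thick, 12 mm high; floor 3 mm thick. Origin: centre of underside; z up. Its -x side, nearer the robot, is one long compartment (inside 60 by 197 mm, centre x -34.5 mm, y 0); its +x side two square compartments (inside 66 in x by 97 mm in y, centres x 31.5, y +50 and -50 mm). Yaw within 0.2 rad.
- green_tray: Green painted tray. Fixed low tray, 135 (x) by 203 mm (y), walls and dividers 3 mm thick, 12 mm high; floor 3 mm thick. Origin: centre of underside; z up. Its -x side, nearer the robot, is one long compartment (inside 60 by 197 mm, centre x -34.5 mm, y 0); its +x side two square compartments (inside 66 in x by 97 mm in y, centres x 31.5, y +50 and -50 mm). Yaw within 0.2 rad.
- pipette_cup: Bystander: grey open cup, 72 mm diameter at the rim, 85 mm high, with pipettes standing in it to 155 mm, at the robot's right. Origin: centre of its underside.
- timer: Bystander: grey bench timer, 55 by 75 mm and 33 mm high, lying at the robot's left. Origin: centre of its underside.

How it is judged:
By the outcome, as a careful person would: the job done as asked, in the order asked, and still so for the second after the job is handed in, with the robot touching nothing.
It also fails if it takes over 138 s, if anything falls off the work surface, if the arm or the gripper's body presses on something with over 40 N, if the wrist force passes 120 N, or if a joint passes its speed limit or range.

## Robot

A 6-joint arm with a two-finger parallel gripper is mounted at the origin on the work surface. World frame = base frame: x ahead of the robot, y to its left, z up, the work surface at z = 0. Lengths are in m, angles in rad, forces in N, time in s.
With the tool pointing down it reaches from about 0.35 to 0.975 m from the base axis. Payload 7.1 kg.
Tool frame: the origin (TCP) lies midway between the tips of the shut fingers; the grasp point (between the pads) lies 19 mm behind it; z points along the fingers, x is the direction in which the jaws open and shut, and the axes are right-handed (so a half turn about z gives the same grasp; the last joint's range is limited). The gripper opens to 88 mm and grips with 3 to 60 N. Pads are 20 mm wide; open, the fingers measure 115 mm over their backs; the gripper's body (75 mm by 178 mm) begins 61 mm behind the grasp point.
Start: joints at [1.087, 0.423, 1.63, -0, 1.089, -0.019], TCP at [0.28, 0.559, 0.223] pointing down, gripper open.
Joint ranges: [-3, 3], [-0.9, 2.11], [0.09, 2.58], [-1.31, 4.45], [0.11, 2.69], [-2.54, 2.54]. Speed limits (rad/s): [2.39, 2.39, 3.01, 3.14, 3.14, 3.14].

## Interface

Orientations are given as a rotation vector (axis times angle).
In Python, from rig import bot gives the robot as it stands.
- The arm moves only by the tool arm_command, never from a script. Its argument "series" is a list of rows, each a list of 2 entries, a list of its own where there are three numbers: the shift along the tool's x, y, z in cm, then the turn, a rotation vector about the tool's x, y, z in degrees. A call has 1 to 8 rows; each row shifts and turns the commanded pose from where the row before left it, along the tool's axes as they then stand; what a row does not reach is not made up. A row lasts 1/10 s, in which the tool goes at most 50 mm and 8.59 degrees, less where a joint would pass 70% of its speed; a pose out of reach is approached as far as the arm can. A call with a gripper value outside its range is refused whole. "claw" is the opening, from 0 (shut) to 1 (fully open), set as the call begins (left out, the last holds). The fingers move at their own pace and stop on an object; "grip_force" is the grip in N (left out, the last holds). Time passes only in rows, so rows that do not move let the fingers close. It gives the time, the measured TCP pose, the force and the opening at its end, in the units of the state.
- bot.state(): the state, without advancing time (a new reading comes with each control period).
- bot.grab_frame(name): name is "side" or "top"; returns the picture (400x640x3 uint8, red, green, blue); there is no depth.
- bot.camera_info(name): a dict with "K" (3x3 intrinsics, pixels), "distortion" ([k1, k2, p1, p2, k3] as OpenCV has them; the pictures are not rectified), "cam_to_world" (4x4, takes a point from camera to world coordinates). Camera axes: x right, y up, looking along -z (the intrinsics and any distortion apply to the point x, -y, -z); pixel columns grow to the right and rows downward; lengths in m; the calibration is good to about 2 mm. A picture is of the moment at which its call begins. camera_info takes no time and is no camera call.
- bot.hand_in(): hands the job in, once; it reports no verdict.
Trained networks look in the newest picture that a camera, given by its name, has taken for a name from the list of things; names that differ only in an ending like _2 or _b are one class to them, and where a whole thing is asked for, a point or a joint stands for the part that bears it (a point fixed in the world has none). Each returns a list of dicts, best first, with "score" (0 to 1); they miss things now and then, are a little off and sometimes report something else, mostly with a low value. They report only what shows in the picture. A call takes as long as a camera call.
- bot.boxes_of(camera, query): "rect" ([left, top, width, height] in pixels, round what is visible of it).
The state is a dict: "clock": time; "joints": joint angles; "qvel": joint speeds; "tau": joint torques, N m; "eef_pos": TCP position; "tcp_rot": TCP orientation; "contact_force": force on the tool from outside, world axes, zero at the start; "wrist_torque": the same for the moment, N m; "opening": finger opening in m.
Only numpy, scipy, OpenCV 4.12 (cv2) and the standard library are available. Lean on these libraries where they do the work, as an engineer would, in place of code of your own. Each camera call takes 0.05 s, during which the arm holds its last target. There are 200 camera calls.

## Working session

There is one attempt and no reset: what is moved stays moved. The work goes in short steps, Python scripts to look and compute and a tool call to move; the robot and the scene stay as the last step left them, time stands still between calls to the robot, and variables do not carry over. Pictures are saved under pics/ and viewed, about 12 in all and at most 16, crops included, and the job is handed in when it is done.

Besides the shell and the picture viewer there is one more tool, called by a JSON object that holds its "method" and its "body", one argument or row to a line. arm_command: Moves the arm, as the interface text tells. Its arguments: {"type":"object","properties":{"series":{"type":"array","items":{"type":"array"}},"claw":{"type":"number"},"grip_force":{"type":"number"}},"required":["series"]}

```bash
mkdir -p pics; ls
cat > h.py <<'E'
import numpy as np, cv2
from rig import bot
def shot(c,name=None):
    im=bot.grab_frame(c)
    if name: cv2.imwrite('pics/'+name,cv2.cvtColor(im,cv2.COLOR_RGB2BGR))
    return im
def ray(c,uv):
    i=bot.camera_info(c);K=np.array(i['K'],float);D=np.array(i['distortion'],float);T=np.array(i['cam_to_world'])
    p=cv2.undistortPoints(np.array(uv,float).reshape(-1,1,2),K,D).reshape(-1,2)
    d=np.c_[p[:,0],-p[:,1],-np.ones(len(p))]@T[:3,:3].T
    return T[:3,3],d
def at(c,uv,z):
    o,d=ray(c,uv); return o+d*((z-o[2])/d[:,2])[:,None]
def proj(c,P):
    i=bot.camera_info(c);K=np.array(i['K'],float);D=np.array(i['distortion'],float);T=np.array(i['cam_to_world'])
    q=(np.atleast_2d(P)-T[:3,3])@T[:3,:3]; q=q*[1,-1,-1]
    return cv2.projectPoints(q,np.zeros(3),np.zeros(3),K,D)[0].reshape(-1,2)
E
python3 - <<'E'
from h import *
np.set_printoptions(precision=3,suppress=True)
s=bot.state();print(s)
for c in('top','side'):
    shot(c,c+'0.png');print(c,np.array(bot.camera_info(c)['cam_to_world'])[:3],bot.camera_info(c)['K'],bot.camera_info(c)['distortion'])
    for n in 'blue_box orange_box yellow_jar amber_bottle red_cap_bottle green_cap_bottle steel_tray green_tray pipette_cup timer'.split():
        print(n,[(np.round(b['rect']).astype(int).tolist(),round(b['score'],2)) for b in bot.boxes_of(c,n)[:2]])
E
```

```text
pics
{'clock': 0.0, 'joints': array([ 1.087,  0.424,  1.631,  0.   ,  1.089, -0.019]), 'qvel': array([ 0.   ,  0.   , -0.001,  0.001, -0.001, -0.   ]), 'tau': array([ -0.003, -54.464, -27.365,   0.064,   0.023,  -0.   ]), 'eef_pos': array([0.28 , 0.558, 0.222]), 'tcp_rot': array([ 2.673,  1.65 , -0.002]), 'contact_force': array([ 0.245, -0.549, -0.071]), 'wrist_torque': array([-0.027, -0.051,  0.001]), 'opening': 0.08803736501234094}
top [[ 0.073  0.972 -0.222  0.278]
 [-0.997  0.073 -0.01  -0.008]
 [ 0.006  0.222  0.975  1.113]] [[436.432   0.    318.968]
 [  0.    436.432 192.028]
 [  0.      0.      1.   ]] [0.008 0.    0.    0.    0.   ]
blue_box [([332, 213, 23, 41], 0.96), ([140, 135, 34, 26], 0.62)]
orange_box [([447, 214, 27, 38], 0.62)]
yellow_jar [([226, 208, 24, 21], 0.74), ([219, 136, 77, 60], 0.71)]
amber_bottle [([159, 195, 23, 19], 0.73)]
red_cap_bottle [([397, 228, 21, 16], 0.82)]
green_cap_bottle [([279, 221, 19, 12], 0.67)]
steel_tray [([349, 142, 83, 63], 0.8)]
green_tray [([215, 135, 82, 62], 0.62)]
pipette_cup [([470, 133, 49, 46], 0.55), ([139, 133, 36, 27], 0.53)]
timer [([472, 135, 45, 46], 0.74), ([138, 134, 36, 28], 0.73)]
side [[ 0.769  0.354 -0.533 -0.017]
 [-0.64   0.445 -0.627 -0.652]
 [ 0.015  0.823  0.568  0.635]] [[383.491   0.    321.43 ]
 [  0.    383.491 200.933]
 [  0.      0.      1.   ]] [0.022 0.    0.    0.    0.   ]
blue_box [([285, 224, 39, 26], 0.64)]
orange_box [([390, 286, 26, 47], 0.85), ([242, 174, 16, 26], 0.48)]
yellow_jar [([239, 175, 20, 23], 0.68)]
amber_bottle [([226, 144, 12, 30], 0.73)]
red_cap_bottle [([340, 252, 22, 29], 0.96)]
green_cap_bottle [([272, 193, 8, 24], 0.92)]
steel_tray [([340, 206, 95, 70], 0.74)]
green_tray [([264, 160, 73, 40], 0.82), ([248, 140, 28, 12], 0.7)]
pipette_cup [([462, 229, 45, 70], 0.65)]
timer [([249, 139, 25, 14], 0.84)]
```

View pics/top0.png

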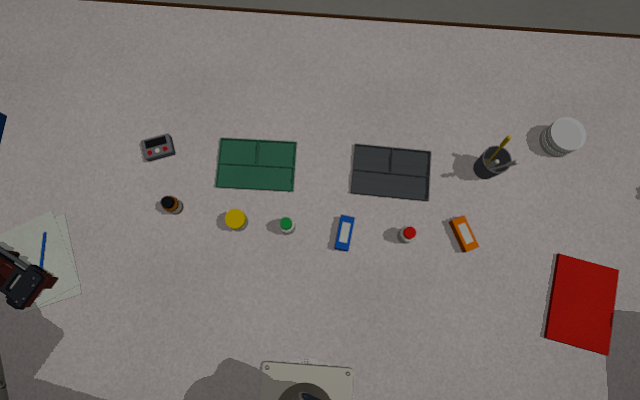

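View pics/side0.png

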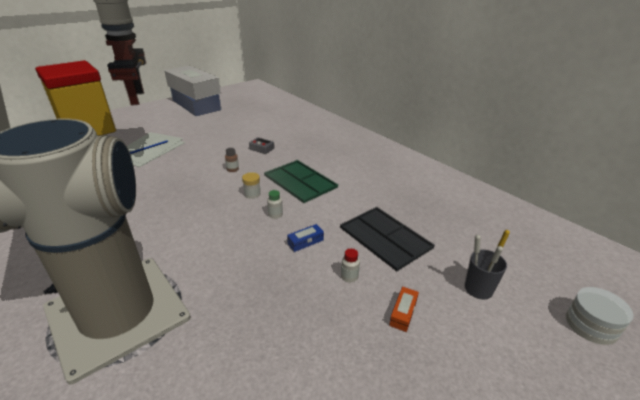

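The top view shows the trays at about (256,164) for green and (391,171) for grey. The stock lies in a row below them: amber (171,204), yellow (235,219), green cap (287,225), blue box (344,233), red (408,233) and orange (464,233). Next I'll fit the model silhouettes to colour masks.

```bash
cat > fit.py <<'E'
from h import *
from scipy.optimize import minimize
def boxpts(l,w,h): return np.array([[x*l/2,y*w/2,z] for x in(-1,1) for y in(-1,1) for z in(0,h)])
def cyl(r,z0,z1):
    a=np.linspace(0,2*np.pi,24,endpoint=False); return np.vstack([np.c_[r*np.cos(a),r*np.sin(a),0*a+z] for z in(z0,z1)])
M=dict(blue_box=boxpts(.086,.036,.032),orange_box=boxpts(.086,.036,.032),steel_tray=boxpts(.135,.203,.012),green_tray=boxpts(.135,.203,.012),
 yellow_jar=cyl(.025,.046,.062),red_cap_bottle=cyl(.015,.056,.072),green_cap_bottle=cyl(.015,.056,.072),amber_bottle=cyl(.015,.056,.072))
def mask(im,n):
    hsv=cv2.cvtColor(im,cv2.COLOR_RGB2HSV).astype(int);h,s,v=hsv[...,0],hsv[...,1],hsv[...,2]
    m=dict(blue_box=(h>105)&(h<128)&(s>140),orange_box=(h>5)&(h<16)&(s>150)&(v>120),yellow_jar=(h>18)&(h<32)&(s>130),
     red_cap_bottle=((h<5)|(h>172))&(s>140),green_cap_bottle=(h>50)&(h<85)&(s>110),green_tray=(h>50)&(h<95)&(s>60),
     steel_tray=(v<75)&(s<70),amber_bottle=(v<45))[n]
    return m.astype(np.uint8)
def fit(c,im,n,roi,z=0.,g=None):
    x,y,w,h=roi;U=6;m=np.zeros(im.shape[:2],np.uint8);m[y:y+h,x:x+w]=mask(im,n)[y:y+h,x:x+w]
    k=max(range(1,(st:=cv2.connectedComponentsWithStats(m))[0]),key=lambda i:st[2][i,4]);m=(st[1]==k).astype(np.uint8)
    hull=cv2.convexHull(np.argwhere(m)[:,::-1].astype(np.int32))
    if 'box' in n or 'tray' in n: m=cv2.fillConvexPoly(m,hull,1)
    big=cv2.resize(m[y:y+h,x:x+w],None,fx=U,fy=U,interpolation=cv2.INTER_LINEAR) if 0 else (cv2.resize(m[y:y+h,x:x+w].astype(np.float32),None,fx=U,fy=U,interpolation=cv2.INTER_LINEAR)>.5)
    P=M[n]; c0=at(c,[np.argwhere(m)[:,::-1].mean(0)],P[:,2].mean()+z)[0]
    def f(q):
        co,si=np.cos(q[2]),np.sin(q[2]);W=np.c_[P[:,0]*co-P[:,1]*si+q[0],P[:,0]*si+P[:,1]*co+q[1],P[:,2]+z]
        p=((proj(c,W)-[x,y]+.5)*U-.5).astype(np.float32)
        a=cv2.fillConvexPoly(np.zeros(big.shape,np.uint8),cv2.convexHull(np.round(p*16).astype(np.int32)),1,shift=4)>0
        return 1-(a&big).sum()/(a|big).sum()
    best=None
    for y0 in ((0,.3,-.3) if len(P)==8 else (0,)):
        q0=np.array([c0[0],c0[1],y0]);r=minimize(f,q0,method='Nelder-Mead',options=dict(initial_simplex=[q0,q0+[.01,0,0],q0+[0,.01,0],q0+[0,0,.2]]))
        if best is None or r.fun<best.fun: best=r
    return best.x,1-best.fun,int(m.sum())
E
python3 - <<'E'
from fit import *
im=shot('top')
R=dict(blue_box=(320,200,50,60),orange_box=(435,200,55,60),yellow_jar=(215,200,45,40),red_cap_bottle=(390,218,40,35),green_cap_bottle=(270,208,40,35),green_tray=(200,125,115,80),steel_tray=(335,132,110,80),amber_bottle=(155,190,35,30))
for n,r in R.items():
    q,i,a=fit('top',im,n,r);print(n,np.round(q,4),round(i,3),a)
for n,t,s,z in (('blue',(344,233),(305,237),.016),('amber',(171,204),(232,159),.036),('red',(408,235),(351,266),.036),('yel',(236,219),(251,186),.031)):
    print(n,np.round(at('top',[t],z),3),np.round(at('side',[s],z),3))
big=np.vstack([cv2.resize(im[125:265,130:320],None,fx=4,fy=2.1*1.9,interpolation=2)]);cv2.imwrite('pics/z1.png',big[...,::-1])
E
```

```text
blue_box [ 0.4275 -0.0669 -0.1317] 0.935 502
orange_box [ 0.4479 -0.3679  0.4165] 0.742 486
yellow_jar [0.4374 0.2039 0.1312] 0.917 328
red_cap_bottle [ 0.4334 -0.2219  0.0012] 0.798 114
green_cap_bottle [0.4341 0.0784 0.2023] 0.812 109
green_tray [0.5933 0.1744 0.0183] 0.98 3899
steel_tray [ 0.5983 -0.1794 -0.0314] 0.984 3960
amber_bottle [0.4637 0.3701 0.1705] 0.848 127
blue [[ 0.427 -0.067  0.016]] [[ 0.43  -0.065  0.016]]
amber [[0.465 0.371 0.036]] [[0.471 0.373 0.036]]
red [[ 0.431 -0.225  0.036]] [[ 0.434 -0.226  0.036]]
yel [[0.44  0.206 0.031]] [[0.438 0.202 0.031]]
```

View pics/z1.png

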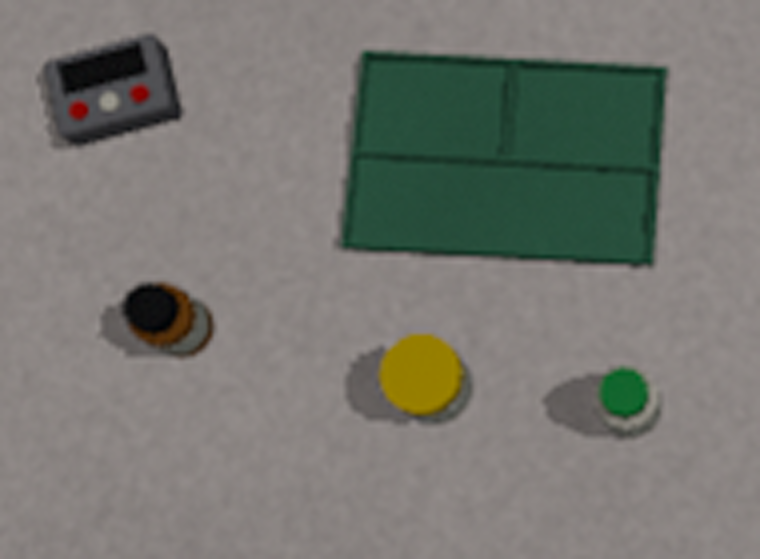

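Each position agrees between the two cameras to within about 6 mm, and the sizes match, except for the orange box, which I'll refit later. First I turn the tool so that its x lies along world +y, then travel.

{"method": "arm_command", "body": {
  "series": [
    [[0,0,0],[0,0,-6.65]],
    [[0,0,0],[0,0,-6.65]],
    [[0,0,0],[0,0,-6.65]],
    [[0,0,0],[0,0,-6.65]],
    [[-4,0.9,0],[0,0,0]],
    [[-4,0.9,0],[0,0,0]],
    [[-4,0.9,0],[0,0,0]],
    [[-4,0.9,0],[0,0,0]]
  ],
  "claw": 0.8
}}

```text
clock: 1.95
eef_pos: [0.3161, 0.3973, 0.2227]
tcp_rot: [2.221, 2.221, 0.0]
contact_force: [0.4, 0.6, -0.5]
opening: 0.0704
```

{"method": "arm_command", "body": {
  "series": [
    [[-4,0.9,0],[0,0,0]],
    [[-4,0.9,0],[0,0,0]],
    [[-4,0.9,0],[0,0,0]],
    [[-4,0.9,0],[0,0,0]],
    [[-4,0.9,0],[0,0,0]],
    [[-4,0.9,0],[0,0,0]],
    [[-4,0.9,0],[0,0,0]],
    [[-4,0.9,0],[0,0,0]]
  ]
}}

```text
clock: 2.75
eef_pos: [0.3881, 0.0771, 0.223]
tcp_rot: [2.221, 2.221, 0.001]
contact_force: [1.1, 1.1, 0.6]
opening: 0.0703
```

{"method": "arm_command", "body": {
  "series": [
    [[-4,0.9,0],[0,0,0]],
    [[-4,1.1,0],[0,0,0]],
    [[-4,1.0,0],[0,0,0]],
    [[-2.4,1,0],[0,0,0]],
    [[0,0,3],[0,0,7.5]],
    [[0,0,3],[0,0,0]],
    [[0,0,0],[0,0,0]],
    [[0,0,0],[0,0,0]]
  ]
}}

```text
clock: 3.55
eef_pos: [0.4276, -0.0653, 0.1629]
tcp_rot: [-2.361, -2.071, 0.001]
contact_force: [0.4, 0.2, -0.0]
opening: 0.0703
```

```bash
cat >> h.py <<'E'
def st():
    s=bot.state();r=cv2.Rodrigues(np.array(s['tcp_rot']))[0]
    print('t',round(s['clock'],1),'tcp',np.round(s['eef_pos'],4),'yaw',round(np.degrees(np.arctan2(r[1,0],r[0,0])),1),'tilt',np.round(r[:2,2],3),'F',np.round(s['contact_force'],1),'open',round(s['opening'],4),'q1,6',np.round(s['joints'][[0,5]],2)); return s
E
python3 - <<'E'
from fit import *
s=st()
im=shot('top');shot('side','s1.png')
hsv=cv2.cvtColor(im,cv2.COLOR_RGB2HSV);print(hsv[225:245:4,455:475:3].tolist())
E
```

```text
t 3.5 tcp [ 0.4276 -0.0653  0.1629] yaw 82.5 tilt [-0.001  0.   ] F [ 0.4  0.2 -0. ] open 0.0703 q1,6 [-0.18 -1.62]
[[[15, 255, 162], [15, 78, 153], [49, 13, 153], [47, 12, 152], [14, 255, 160], [0, 5, 148], [8, 14, 149]], [[13, 252, 78], [14, 222, 155], [49, 13, 152], [41, 14, 151], [27, 17, 151], [13, 213, 157], [9, 12, 144]], [[13, 255, 69], [14, 255, 139], [13, 67, 156], [38, 13, 154], [43, 15, 154], [13, 148, 158], [11, 63, 145]], [[10, 76, 87], [12, 255, 58], [15, 255, 163], [64, 11, 157], [37, 15, 155], [56, 11, 159], [15, 255, 162]], [[5, 15, 104], [11, 255, 68], [13, 255, 107], [13, 189, 154], [43, 15, 158], [34, 13, 154], [11, 120, 160]]]
```

View pics/s1.png

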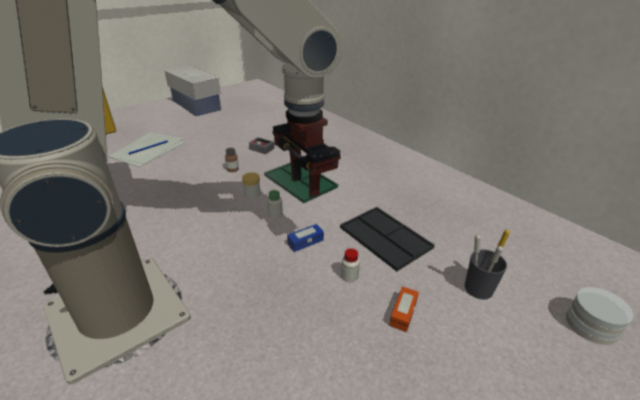

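The gripper hangs over the blue box; the tips show at (315,190), consistent with their height. I'll descend and grip.

{"method": "arm_command", "body": {
  "series": [
    [[0,0,4],[0,0,0]],
    [[0,0,4],[0,0,0]],
    [[0,0,3],[0,0,0]],
    [[0,0,2.5],[0,0,0]],
    [[0,0,1.4],[0,0,0]],
    [[0,0,0],[0,0,0]]
  ]
}}

```text
clock: 4.25
eef_pos: [0.4279, -0.0652, 0.0133]
tcp_rot: [-2.361, -2.071, 0.001]
contact_force: [-0.1, -0.1, 0.4]
opening: 0.0702
```

{"method": "arm_command", "body": {
  "series": [
    [[0,0,0],[0,0,0]],
    [[0,0,0],[0,0,0]],
    [[0,0,0],[0,0,0]],
    [[0,0,0],[0,0,0]],
    [[0,0,0],[0,0,0]],
    [[0,0,0],[0,0,0]],
    [[0,0,0],[0,0,0]],
    [[0,0,0],[0,0,0]]
  ],
  "claw": 0.2,
  "grip_force": 20
}}

```text
clock: 5.05
eef_pos: [0.4282, -0.0655, 0.0142]
tcp_rot: [2.362, 2.07, 0.001]
contact_force: [-0.9, 0.1, 7.0]
opening: 0.0361
```

```bash
sed -i 's/(s>150)&(v>120)/(s>150)\&(v>45)/' fit.py
python3 - <<'E'
from fit import *
st();im=shot('top','t2.png')
print(fit('top',im,'orange_box',(435,200,55,60)))
cv2.imwrite('pics/z2.png',cv2.resize(im[190:270,280:480],None,fx=4,fy=4,interpolation=2)[...,::-1])
E
```

```text
t 5.0 tcp [ 0.4282 -0.0655  0.0142] yaw 82.5 tilt [ 0.001 -0.   ] F [-0.9  0.1  7. ] open 0.0361 q1,6 [-0.18 -1.62]
(array([ 0.5190669 , -0.36806938, -0.18059944]), np.float64(0.19994900885971068), 88)
```

View pics/z2.png

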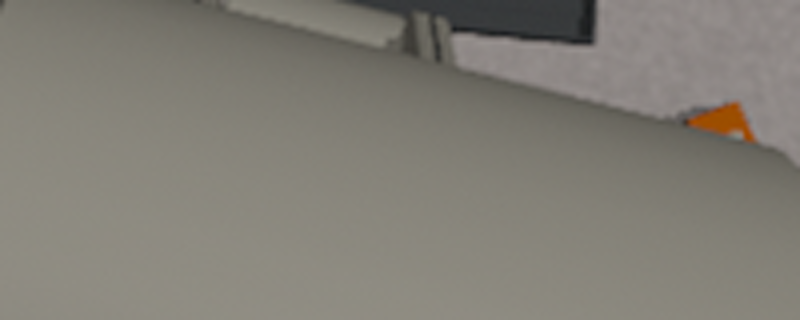

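The arm hides the box in this view, but the 36.1 mm opening matches its width. I'll lift, turn it to the tray and carry it over.

{"method": "arm_command", "body": {
  "series": [
    [[0,0,-4],[0,0,0]],
    [[0,0,-4],[0,0,0]],
    [[0,0,-2],[0,0,8.15]],
    [[0,0,0],[0,0,8.15]],
    [[0,0,0],[0,0,8.15]],
    [[0,0,0],[0,0,8.15]],
    [[0,0,0],[0,0,8.15]],
    [[0,0,0],[0,0,8.15]]
  ]
}}

```text
clock: 5.9
eef_pos: [0.4275, -0.0654, 0.1137]
tcp_rot: [-3.01, -0.898, 0.0]
contact_force: [-0.1, 1.1, -0.8]
opening: 0.036
```

{"method": "arm_command", "body": {
  "series": [
    [[0,0,0],[0,0,8.15]],
    [[0,0,0],[0,0,8.15]],
    [[0,0,0],[0,0,8.15]],
    [[0,0,0],[0,0,8.15]],
    [[2.25,-3.95,0],[0,0,0]],
    [[2.25,-3.95,0],[0,0,0]],
    [[2.25,-3.95,0],[0,0,0]],
    [[2.25,-3.95,0],[0,0,0]]
  ]
}}

```text
clock: 6.7
eef_pos: [0.5155, 0.0957, 0.1137]
tcp_rot: [3.141, 0.026, -0.0]
contact_force: [2.0, -0.7, -0.2]
opening: 0.0355
```

{"method": "arm_command", "body": {
  "series": [
    [[2.25,-3.95,0],[0,0,0]],
    [[2.25,-3.95,0],[0,0,0]],
    [[0,0,4],[0,0,0]],
    [[0,0,1],[0,0,0]],
    [[0,0,0],[0,0,0]]
  ]
}}

```text
clock: 7.2
eef_pos: [0.5561, 0.1729, 0.0616]
tcp_rot: [3.14, 0.027, -0.009]
contact_force: [0.4, -0.9, -0.2]
opening: 0.0359
```

Run:
```python
from fit import *
st();im=shot('top','t3.png')
print(fit('top',im,'orange_box',(435,200,55,60)))
im=shot('side');cv2.imwrite('pics/z3.png',cv2.resize(im[100:260,200:400],None,fx=4,fy=3.7,interpolation=2)[:592,:,::-1])
```

```text
t 7.2 tcp [0.5561 0.1729 0.0616] yaw 1.0 tilt [-0.006 -0.002] F [ 0.4 -0.9 -0.2] open 0.0359 q1,6 [0.28 0.26]
(array([ 0.44738972, -0.36718463,  0.4451096 ]), np.float64(0.9362353341268492), 613)
```

View pics/z3.png

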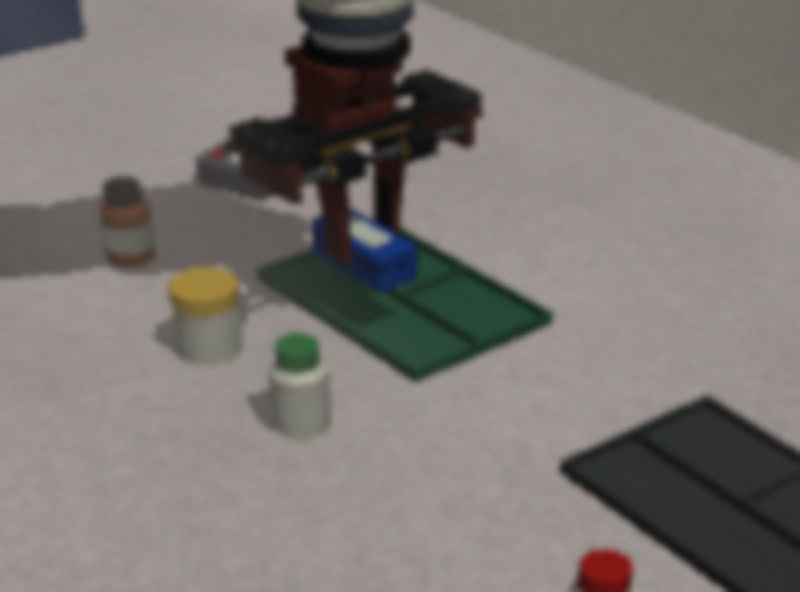

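The box is held square over the green tray's long compartment, next to its wall at zoomed (365,250). I'll lower it and release.

{"method": "arm_command", "body": {
  "series": [
    [[0.15,0,2],[0,0,0]],
    [[0,0,1.5],[0,0,0]],
    [[0,0,0.6],[0,0,0]],
    [[0,0,0.3],[0,0,0]],
    [[0,0,0],[0,0,0]],
    [[0,0,0],[0,0,0]]
  ]
}}

```text
clock: 7.9
eef_pos: [0.5606, 0.1739, 0.0202]
tcp_rot: [-3.141, -0.026, -0.001]
contact_force: [-0.1, 0.8, -0.8]
opening: 0.0357
```

{"method": "arm_command", "body": {
  "series": [
    [[0,0,0.2],[0,0,0]],
    [[0,0,0.1],[0,0,0]],
    [[0,0,0],[0,0,0]]
  ]
}}

```text
clock: 8.2
eef_pos: [0.5606, 0.174, 0.0173]
tcp_rot: [-3.141, -0.027, -0.001]
contact_force: [-0.1, -0.1, 3.6]
opening: 0.0362
```

{"method": "arm_command", "body": {
  "series": [
    [[0,0,0],[0,0,0]],
    [[0,0,0],[0,0,0]],
    [[0,0,0],[0,0,0]],
    [[0,0,0],[0,0,0]],
    [[0,0,-3],[0,0,0]],
    [[0,0,-4],[0,0,0]],
    [[0,0,-4],[0,0,0]],
    [[0,0,-2],[0,0,0]]
  ],
  "claw": 0.75
}}

```text
clock: 9.0
eef_pos: [0.5617, 0.1743, 0.15]
tcp_rot: [-3.14, -0.027, -0.006]
contact_force: [-0.3, -0.0, -0.6]
opening: 0.0654
```

{"method": "arm_command", "body": {
  "series": [
    [[-1.82,-3.97,0],[0,0,0]],
    [[-1.82,-3.97,0],[0,0,0]],
    [[-1.82,-3.97,0],[0,0,0]],
    [[-1.82,-3.97,0],[0,0,0]],
    [[-1.82,-3.97,0],[0,0,0]],
    [[0,0,3],[0,0,0]],
    [[0,0,0],[0,0,0]],
    [[0,0,0],[0,0,0]]
  ],
  "claw": 0.95
}}

```text
clock: 9.8
eef_pos: [0.4654, 0.3702, 0.1163]
tcp_rot: [3.14, 0.027, -0.003]
contact_force: [0.2, 0.2, -0.1]
opening: 0.0834
```

Run:
```python
from fit import *
st();im=shot('top')
print(fit('top',im,'green_tray',(200,125,115,80)))
try: print(fit('top',im,'blue_box',(200,125,115,80),z=.003))
except Exception as e: print(e)
im2=shot('side')
a=cv2.resize(im[110:230,130:330],None,fx=3,fy=2.4,interpolation=2);b=cv2.resize(im2[100:220,180:380],None,fx=3,fy=2.4,interpolation=2)
cv2.imwrite('pics/z4.png',np.vstack([a,b])[...,::-1])
```

```text
t 9.8 tcp [0.4654 0.3702 0.1163] yaw 1.0 tilt [-0.002 -0.001] F [ 0.2  0.2 -0.1] open 0.0834 q1,6 [0.65 0.64]
(array([0.59332243, 0.1743573 , 0.01829028]), np.float64(0.9800417958176132), 3899)
(array([0.56052835, 0.17421693, 1.56836608]), np.float64(0.9320890915135109), 547)
```

View pics/z4.png

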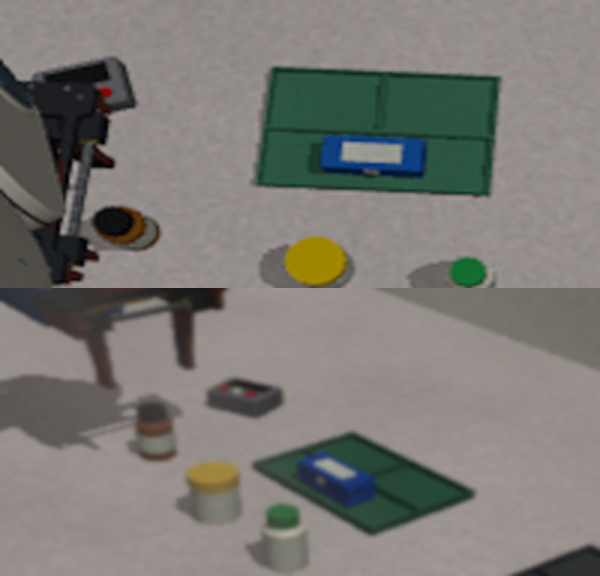

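The blue box lies flat in the long compartment and the fit agrees with the TCP. The amber bottle stands below the gripper at zoomed (120,225), free of the fingers. I'll descend.

Run:
```python
from fit import *
im=shot('top')
print(fit('top',im,'amber_bottle',(160,190,25,30)))
b=bot.boxes_of('top','amber_bottle');print(b[:1], proj('top',[[.4654,.3702,.036],[.4654,.3702,.072]]))
shot('side');b=bot.boxes_of('side','amber_bottle');print(b[:1], proj('side',[[.4654,.3702,.0],[.4654,.3702,.036],[.4654,.3702,.072]]))
```

```text
(array([0.46429321, 0.37065226, 0.12974713]), np.float64(0.825974025974026), 124)
[{'rect': [161.2, 194.8, 19.0, 20.9], 'score': 0.7}] [[171.45850585 203.76140758]
 [166.66120736 200.86005436]]
[{'rect': [223.5, 145.0, 15.5, 27.3], 'score': 0.59}] [[232.19404532 169.57088062]
 [230.88018524 159.86190766]
 [229.51911518 149.82256269]]
```

{"method": "arm_command", "body": {
  "series": [
    [[0,0,4],[0,0,0]],
    [[0,0,3],[0,0,0]],
    [[0,0,1.8],[0,0,0]],
    [[0,0,0.8],[0,0,0]],
    [[0,0,0],[0,0,0]]
  ]
}}

```text
clock: 10.6
eef_pos: [0.4658, 0.3704, 0.0201]
tcp_rot: [3.141, 0.026, -0.002]
contact_force: [-0.5, -0.8, -0.1]
opening: 0.0834
```

{"method": "arm_command", "body": {
  "series": [
    [[0,0,0],[0,0,0]],
    [[0,0,0],[0,0,0]],
    [[0,0,0],[0,0,0]],
    [[0,0,0],[0,0,0]],
    [[0,0,0],[0,0,0]],
    [[0,0,0],[0,0,0]],
    [[0,0,0],[0,0,0]],
    [[0,0,0],[0,0,0]]
  ],
  "claw": 0.2,
  "grip_force": 20
}}

```text
clock: 11.4
eef_pos: [0.466, 0.3709, 0.0209]
tcp_rot: [-3.141, -0.026, -0.0]
contact_force: [-1.1, -1.0, 2.7]
opening: 0.0395
```

{"method": "arm_command", "body": {
  "series": [
    [[0,0,-3],[0,0,0]],
    [[0,0,-4],[0,0,0]],
    [[0,0,-3],[0,0,0]],
    [[3.13,2.64,0],[0,0,0]],
    [[3.13,2.64,0],[0,0,0]],
    [[3.13,2.64,0],[0,0,0]],
    [[3.13,2.64,0],[0,0,0]],
    [[3.13,2.64,0],[0,0,0]]
  ]
}}

```text
clock: 12.2
eef_pos: [0.6255, 0.2402, 0.1204]
tcp_rot: [3.141, 0.027, -0.001]
contact_force: [0.7, 0.5, -0.1]
opening: 0.0394
```

{"method": "arm_command", "body": {
  "series": [
    [[0,0,0],[0,0,0]],
    [[0,0,3],[0,0,0]],
    [[0,0,3],[0,0,0]],
    [[0,0,2],[0,0,0]],
    [[0,0,0.8],[0,0,0]],
    [[0,0,0.4],[0,0,0]],
    [[0,0,0],[0,0,0]],
    [[0,0,0],[0,0,0]]
  ]
}}

```text
clock: 13.0
eef_pos: [0.6253, 0.2419, 0.0298]
tcp_rot: [-3.141, -0.027, -0.003]
contact_force: [0.8, 0.2, -0.8]
opening: 0.0396
```

{"method": "arm_command", "body": {
  "series": [
    [[0,0,0.3],[0,0,0]],
    [[0,0,0.2],[0,0,0]],
    [[0,0,0],[0,0,0]],
    [[0,0,0],[0,0,0]]
  ]
}}

```text
clock: 13.4
eef_pos: [0.6248, 0.2416, 0.0239]
tcp_rot: [-3.141, -0.026, -0.001]
contact_force: [0.3, -0.7, 0.2]
opening: 0.0396
```

{"method": "arm_command", "body": {
  "series": [
    [[0,0,0],[0,0,0]],
    [[0,0,0],[0,0,0]],
    [[0,0,0],[0,0,0]],
    [[0,0,0],[0,0,0]],
    [[0,0,-3],[0,0,0]],
    [[0,0,-4],[0,0,0]],
    [[0,0,-4],[0,0,0]],
    [[0,0,-2],[0,0,0]]
  ],
  "claw": 0.68
}}

```text
clock: 14.2
eef_pos: [0.6262, 0.242, 0.1575]
tcp_rot: [-3.14, -0.027, -0.007]
contact_force: [1.1, 1.0, 0.0]
opening: 0.0598
```

{"method": "arm_command", "body": {
  "series": [
    [[-1.82,4.2,0],[0,0,0]],
    [[-1.82,4.2,0],[0,0,0]],
    [[-1.82,4.2,0],[0,0,0]],
    [[-1.82,4.2,0],[0,0,0]],
    [[-1.82,4.2,0],[0,0,0]],
    [[-1.82,4.2,0],[0,0,0]],
    [[-1.82,4.2,0],[0,0,0]],
    [[-1.82,4.2,0],[0,0,0]]
  ],
  "claw": 0.95
}}

```text
clock: 15.0
eef_pos: [0.4839, -0.0984, 0.1539]
tcp_rot: [3.141, 0.027, 0.001]
contact_force: [0.6, -0.7, -0.0]
opening: 0.0834
```

{"method": "arm_command", "body": {
  "series": [
    [[-1.82,4.2,0],[0,0,0]],
    [[-1.82,4.2,0],[0,0,0]],
    [[-1.82,4.2,0],[0,0,0]],
    [[0,0,3],[0,0,0]],
    [[0,0,0],[0,0,0]],
    [[0,0,0],[0,0,0]]
  ]
}}

```text
clock: 15.6
eef_pos: [0.4319, -0.2234, 0.1236]
tcp_rot: [-3.141, -0.026, 0.002]
contact_force: [0.8, -0.2, 0.9]
opening: 0.0837
```

Run:
```python
from fit import *
s=st();p=s['eef_pos'];im=shot('top');im2=shot('side')
for c,z in(('top',(.036,)),('side',(0,.036,.072))):
  for n in('red_cap_bottle','amber_bottle'): print(c,n,[(b['rect'],b['score']) for b in bot.boxes_of(c,n)[:1]])
  print(proj(c,[[p[0],p[1],q] for q in z]).round(1).tolist())
a=cv2.resize(im[110:260,200:440],None,fx=3,fy=2,interpolation=2);b=cv2.resize(im2[130:280,220:460],None,fx=3,fy=2,interpolation=2)
cv2.imwrite('pics/z5.png',np.vstack([a,b])[:598,:,::-1])
```

```text
t 15.6 tcp [ 0.4319 -0.2234  0.1236] yaw 1.0 tilt [-0.002  0.001] F [ 0.8 -0.2  0.9] open 0.0837 q1,6 [-0.5  -0.52]
top red_cap_bottle [([474.5, 135.2, 44.4, 44.8], 0.53)]
top amber_bottle [([219.4, 136.7, 16.3, 21.1], 0.73)]
[[407.5, 234.5]]
side red_cap_bottle [([340.5, 249.8, 21.7, 34.8], 0.56)]
side amber_bottle [([287.8, 145.3, 14.6, 26.8], 0.68)]
[[348.5, 277.4], [349.4, 265.8], [350.4, 253.7]]
```

View pics/z5.png

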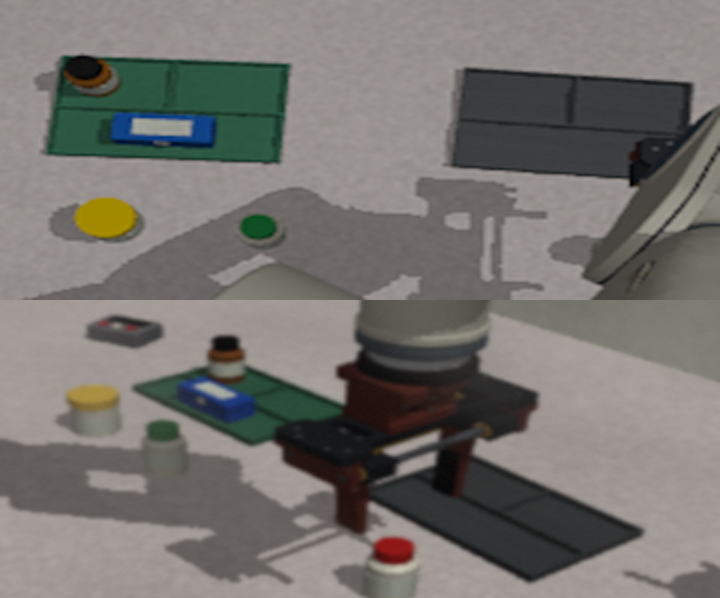

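The amber bottle stands upright in the green tray's left square, base at about zoomed (105,85). The gripper is over the red-capped bottle, clear of it.

{"method": "arm_command", "body": {
  "series": [
    [[0,0,4],[0,0,0]],
    [[0,0,3.5],[0,0,0]],
    [[0,0,1.8],[0,0,0]],
    [[0,0,0.8],[0,0,0]],
    [[0,0,0],[0,0,0]]
  ]
}}

```text
clock: 16.4
eef_pos: [0.4321, -0.2234, 0.0222]
tcp_rot: [-3.141, -0.027, 0.002]
contact_force: [0.9, 0.4, 0.5]
opening: 0.0834
```

{"method": "arm_command", "body": {
  "series": [
    [[0,0,0],[0,0,0]],
    [[0,0,0],[0,0,0]],
    [[0,0,0],[0,0,0]],
    [[0,0,0],[0,0,0]],
    [[0,0,0],[0,0,0]],
    [[0,0,0],[0,0,0]],
    [[0,0,0],[0,0,0]],
    [[0,0,0],[0,0,0]]
  ],
  "claw": 0.2
}}

```text
clock: 17.2
eef_pos: [0.4325, -0.224, 0.0229]
tcp_rot: [3.141, 0.027, 0.001]
contact_force: [-0.9, 0.4, 5.5]
opening: 0.0394
```

{"method": "arm_command", "body": {
  "series": [
    [[0,0,-3],[0,0,0]],
    [[0,0,-4],[0,0,0]],
    [[0,0,-3],[0,0,0]],
    [[2.22,-3.62,0],[0,0,0]],
    [[2.22,-3.62,0],[0,0,0]],
    [[2.22,-3.62,0],[0,0,0]],
    [[2.22,-3.62,0],[0,0,0]],
    [[2.22,-3.62,0],[0,0,0]]
  ]
}}

```text
clock: 18.0
eef_pos: [0.5405, -0.0394, 0.1224]
tcp_rot: [-3.141, -0.026, 0.001]
contact_force: [0.8, -0.4, -0.5]
opening: 0.0395
```

{"method": "arm_command", "body": {
  "series": [
    [[2.22,-3.62,0],[0,0,0]],
    [[2.22,-3.62,0],[0,0,0]],
    [[2.22,-3.62,0],[0,0,0]],
    [[2.22,-3.62,0],[0,0,0]],
    [[0,0,3],[0,0,0]],
    [[0,0,3],[0,0,0]],
    [[0,0,0],[0,0,0]],
    [[0,0,0],[0,0,0]]
  ]
}}

```text
clock: 18.8
eef_pos: [0.6258, 0.1051, 0.0622]
tcp_rot: [3.141, 0.026, -0.003]
contact_force: [-0.2, -0.0, -1.0]
opening: 0.0394
```

{"method": "arm_command", "body": {
  "series": [
    [[0,0,2],[0,0,0]],
    [[0,0,1],[0,0,0]],
    [[0,0,0.4],[0,0,0]],
    [[0,0,0.2],[0,0,0]],
    [[0,0,0],[0,0,0]],
    [[0,0,0],[0,0,0]]
  ]
}}

```text
clock: 19.4
eef_pos: [0.627, 0.1053, 0.0274]
tcp_rot: [-3.141, -0.026, -0.002]
contact_force: [-0.0, -0.0, -0.4]
opening: 0.0399
```

{"method": "arm_command", "body": {
  "series": [
    [[0,0,0.15],[0,0,0]],
    [[0,0,0],[0,0,0]]
  ]
}}

```text
clock: 19.6
eef_pos: [0.6271, 0.1054, 0.026]
tcp_rot: [-3.141, -0.027, -0.002]
contact_force: [-1.6, 0.7, 4.1]
opening: 0.0393
```

{"method": "arm_command", "body": {
  "series": [
    [[0,0,0],[0,0,0]],
    [[0,0,0],[0,0,0]],
    [[0,0,0],[0,0,0]],
    [[0,0,0],[0,0,0]],
    [[0,0,-3],[0,0,0]],
    [[0,0,-4],[0,0,0]],
    [[0,0,-4],[0,0,0]],
    [[0,0,-2],[0,0,0]]
  ],
  "claw": 0.68
}}

```text
clock: 20.4
eef_pos: [0.6281, 0.1055, 0.1587]
tcp_rot: [-3.141, -0.027, -0.007]
contact_force: [0.6, -0.5, 1.3]
opening: 0.0598
```

{"method": "arm_command", "body": {
  "series": [
    [[-1.71,4.26,0],[0,0,0]],
    [[-1.71,4.26,0],[0,0,0]],
    [[-1.71,4.26,0],[0,0,0]],
    [[-1.71,4.26,0],[0,0,0]],
    [[-1.71,4.26,0],[0,0,0]],
    [[-1.71,4.26,0],[0,0,0]],
    [[-1.71,4.26,0],[0,0,0]],
    [[-1.71,4.26,0],[0,0,0]]
  ],
  "claw": 0.8
}}

```text
clock: 21.2
eef_pos: [0.4946, -0.2393, 0.1553]
tcp_rot: [3.141, 0.027, 0.0]
contact_force: [0.2, -0.0, -1.0]
opening: 0.0701
```

{"method": "arm_command", "body": {
  "series": [
    [[-1.71,4.26,0],[0,0,0]],
    [[-1.71,4.26,0],[0,0,0]],
    [[-1.71,4.26,0],[0,0,0]],
    [[0,0,0],[0,0,8.2]],
    [[0,0,0],[0,0,8.2]],
    [[0,0,0],[0,0,8.2]],
    [[0,0,0],[0,0,8.2]],
    [[0,0,0],[0,0,8.2]]
  ]
}}

```text
clock: 22.0
eef_pos: [0.4462, -0.3664, 0.1551]
tcp_rot: [-2.948, 1.084, 0.0]
contact_force: [0.2, 0.1, 0.2]
opening: 0.0702
```

{"method": "arm_command", "body": {
  "series": [
    [[0,0,0],[0,0,8.2]],
    [[0,0,0],[0,0,8.2]],
    [[0,0,0],[0,0,8.2]],
    [[0,0,3],[0,0,0]],
    [[0,0,3],[0,0,0]],
    [[0,0,0],[0,0,0]],
    [[0,0,0],[0,0,0]]
  ]
}}

```text
clock: 22.7
eef_pos: [0.4462, -0.3662, 0.0952]
tcp_rot: [-2.655, 1.679, 0.002]
contact_force: [0.2, 0.2, -0.3]
opening: 0.0699
```

Run:
```python
from fit import *
s=st();p=s['eef_pos'];im=shot('top');im2=shot('side')
shot('side');print([(b['rect'],b['score']) for b in bot.boxes_of('side','orange_box')[:1]],proj('side',[.4474,-.3672,.016]))
print(proj('side',[[p[0],p[1],q] for q in (.016,)]).round(1).tolist())
a=cv2.resize(im[110:260,200:440],None,fx=3,fy=2,interpolation=2);b=cv2.resize(im2[130:340,220:520],None,fx=2.4,fy=1.42,interpolation=2)
cv2.imwrite('pics/z6.png',np.vstack([a,b])[:598,:,::-1])
```

```text
t 22.7 tcp [ 0.4462 -0.3662  0.0952] yaw -64.6 tilt [-0.001  0.001] F [ 0.2  0.2 -0.3] open 0.0699 q1,6 [-0.71  0.42]
[([391.7, 286.4, 23.0, 46.0], 0.77)] [[403.26405    308.90389029]]
[[402.5, 308.9]]
```

View pics/z6.png

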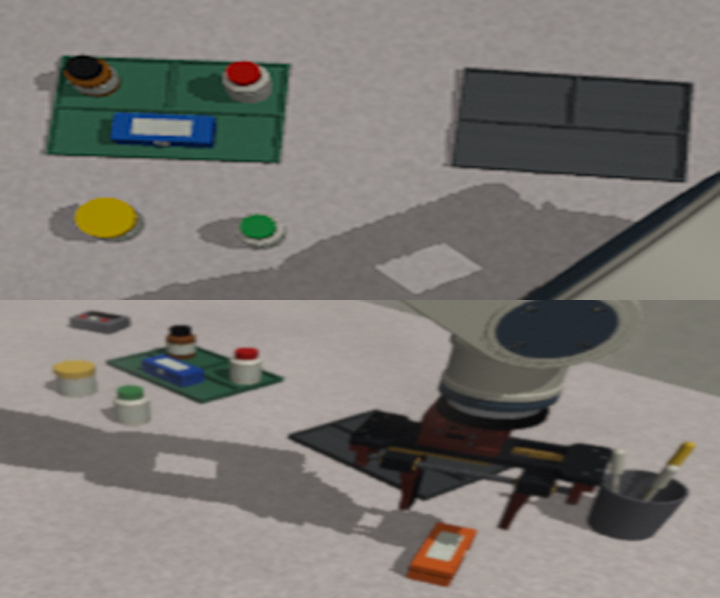

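The red-capped bottle stands in the green tray's right square. The gripper is aligned over the orange box and free of the cup.

{"method": "arm_command", "body": {
  "series": [
    [[0,0,3.5],[0,0,0]],
    [[0,0,2.5],[0,0,0]],
    [[0,0,1.5],[0,0,0]],
    [[0,0,0.6],[0,0,0]],
    [[0,0,0],[0,0,0]]
  ]
}}

```text
clock: 23.4
eef_pos: [0.4464, -0.3664, 0.0141]
tcp_rot: [-2.655, 1.679, 0.001]
contact_force: [0.0, 0.8, -0.0]
opening: 0.0702
```

{"method": "arm_command", "body": {
  "series": [
    [[0,0,0],[0,0,0]],
    [[0,0,0],[0,0,0]],
    [[0,0,0],[0,0,0]],
    [[0,0,0],[0,0,0]],
    [[0,0,0],[0,0,0]],
    [[0,0,0],[0,0,0]],
    [[0,0,0],[0,0,0]],
    [[0,0,0],[0,0,0]]
  ],
  "claw": 0.2
}}

```text
clock: 24.2
eef_pos: [0.4466, -0.3666, 0.0146]
tcp_rot: [2.655, -1.679, 0.001]
contact_force: [-1.4, 0.8, 4.7]
opening: 0.036
```

{"method": "arm_command", "body": {
  "series": [
    [[0,0,-4],[0,0,0]],
    [[0,0,-4],[0,0,0]],
    [[0,0,-2],[0,0,-7.85]],
    [[0,0,0],[0,0,-7.85]],
    [[0,0,0],[0,0,-7.85]],
    [[0,0,0],[0,0,-7.85]],
    [[0,0,0],[0,0,-7.85]],
    [[0,0,0],[0,0,-7.85]]
  ]
}}

```text
clock: 25.0
eef_pos: [0.4461, -0.3662, 0.1138]
tcp_rot: [-3.106, 0.47, 0.001]
contact_force: [-0.3, -0.4, -0.3]
opening: 0.0358
```

{"method": "arm_command", "body": {
  "series": [
    [[0,0,0],[0,0,-7.85]],
    [[0,0,0],[0,0,-7.85]],
    [[2.22,-3.84,0],[0,0,0]],
    [[2.22,-3.84,0],[0,0,0]],
    [[2.22,-3.84,0],[0,0,0]],
    [[2.22,-3.84,0],[0,0,0]],
    [[2.22,-3.84,0],[0,0,0]],
    [[0,0,0],[0,0,0]]
  ]
}}

```text
clock: 25.8
eef_pos: [0.5657, -0.174, 0.114]
tcp_rot: [-3.141, 0.043, -0.001]
contact_force: [0.7, -0.7, 0.0]
opening: 0.0359
```

{"method": "arm_command", "body": {
  "series": [
    [[0,0,3.5],[0,0,0]],
    [[0,0,3],[0,0,0]],
    [[0,0,2],[0,0,0]],
    [[0,0,0.6],[0,0,0]],
    [[0,0,0.3],[0,0,0]],
    [[0,0,0],[0,0,0]],
    [[0,0,0],[0,0,0]]
  ]
}}

```text
clock: 26.5
eef_pos: [0.5642, -0.1786, 0.0212]
tcp_rot: [3.141, -0.05, 0.003]
contact_force: [-0.6, 0.7, -0.6]
opening: 0.0359
```

```bash
python3 -c "
from h import *
st()"
```

```text
t 26.5 tcp [ 0.5642 -0.1786  0.0212] yaw -1.8 tilt [ 0.002 -0.001] F [-0.6  0.7 -0.6] open 0.0359 q1,6 [-0.33 -0.29]
```

{"method": "arm_command", "body": {
  "series": [
    [[0,0,0.2],[0,0,0]],
    [[0,0,0.15],[0,0,0]],
    [[0,0,0],[0,0,0]]
  ]
}}

```text
clock: 26.8
eef_pos: [0.564, -0.1783, 0.0175]
tcp_rot: [3.141, -0.05, 0.002]
contact_force: [-1.3, -0.5, 4.3]
opening: 0.036
```

{"method": "arm_command", "body": {
  "series": [
    [[0,0,0],[0,0,0]],
    [[0,0,0],[0,0,0]],
    [[0,0,0],[0,0,0]],
    [[0,0,0],[0,0,0]],
    [[0,0,-3],[0,0,0]],
    [[0,0,-4],[0,0,0]],
    [[0,0,-4],[0,0,0]],
    [[0,0,-2],[0,0,0]]
  ],
  "claw": 0.75
}}

```text
clock: 27.6
eef_pos: [0.5649, -0.1785, 0.15]
tcp_rot: [3.14, -0.05, 0.006]
contact_force: [-0.2, 0.1, 0.3]
opening: 0.0658
```

{"method": "arm_command", "body": {
  "series": [
    [[-1.53,-4.2,0],[0,0,0]],
    [[-1.53,-4.2,0],[0,0,0]],
    [[-1.53,-4.2,0],[0,0,0]],
    [[-1.53,-4.2,0],[0,0,0]],
    [[-1.53,-4.2,0],[0,0,0]],
    [[-1.53,-4.2,0],[0,0,0]],
    [[-1.53,-4.2,0],[0,0,0]],
    [[-1.53,-4.2,0],[0,0,0]]
  ],
  "claw": 1.0
}}

```text
clock: 28.4
eef_pos: [0.4511, 0.1633, 0.1468]
tcp_rot: [-3.141, 0.05, -0.001]
contact_force: [0.5, -0.2, 0.1]
opening: 0.0875
```

{"method": "arm_command", "body": {
  "series": [
    [[-1.53,-4.2,0],[0,0,0]],
    [[0,0,0],[0,0,0]],
    [[0,0,3],[0,0,0]],
    [[0,0,0],[0,0,0]],
    [[0,0,0],[0,0,0]]
  ]
}}

```text
clock: 28.9
eef_pos: [0.4376, 0.2034, 0.1165]
tcp_rot: [3.14, -0.051, -0.003]
contact_force: [-0.0, -0.6, 0.8]
opening: 0.0878
```

Run:
```python
from fit import *
s=st();p=s['eef_pos'];im=shot('top');im2=shot('side')
print(fit('top',im,'orange_box',(335,132,110,80),z=.003), fit('top',im,'blue_box',(200,125,115,80),z=.003))
print([(b['rect'],b['score']) for b in bot.boxes_of('side','yellow_jar')[:1]],proj('side',[p[0],p[1],.031]))
a=cv2.resize(im[110:260,200:440],None,fx=3,fy=2,interpolation=2);b=cv2.resize(im2[130:340,220:520],None,fx=2.4,fy=1.42,interpolation=2)
cv2.imwrite('pics/z7.png',np.vstack([a,b])[:598,:,::-1])
```

```text
t 28.9 tcp [0.4376 0.2034 0.1165] yaw -1.9 tilt [-0.002 -0.001] F [-0.  -0.6  0.8] open 0.0878 q1,6 [0.41 0.44]
(array([ 0.56429341, -0.17792313,  1.53394423]), np.float64(0.9563050800535228), 589) (array([0.56055587, 0.16426454, 1.57075986]), np.float64(0.8043105092504291), 469)
[([251.0, 136.8, 23.1, 13.1], 0.74)] [[250.68848634 185.78565701]]
```

View pics/z7.png

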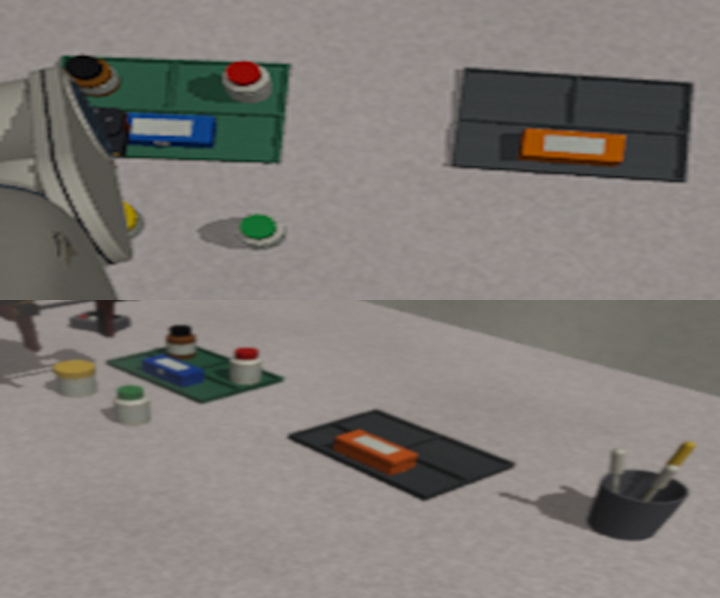

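The orange box lies flat in the grey tray's long compartment at (573,145). Blue is partly hidden by the arm, so its fit doesn't count here. Now the jar.

{"method": "arm_command", "body": {
  "series": [
    [[0,0,3.5],[0,0,0]],
    [[0,0,2.5],[0,0,0]],
    [[0,0,1.5],[0,0,0]],
    [[0,0,0.6],[0,0,0]],
    [[0,0,0],[0,0,0]]
  ]
}}

```text
clock: 29.55
eef_pos: [0.4381, 0.2039, 0.0357]
tcp_rot: [3.141, -0.051, -0.001]
contact_force: [-0.2, -0.3, 0.2]
opening: 0.088
```

{"method": "arm_command", "body": {
  "series": [
    [[0,0,0],[0,0,0]],
    [[0,0,0],[0,0,0]],
    [[0,0,0],[0,0,0]],
    [[0,0,0],[0,0,0]],
    [[0,0,0],[0,0,0]],
    [[0,0,0],[0,0,0]],
    [[0,0,0],[0,0,0]],
    [[0,0,0],[0,0,0]]
  ],
  "claw": 0.4
}}

```text
clock: 30.35
eef_pos: [0.438, 0.2042, 0.0359]
tcp_rot: [-3.141, 0.05, -0.0]
contact_force: [-1.6, -0.1, 5.0]
opening: 0.0495
```

{"method": "arm_command", "body": {
  "series": [
    [[0,0,-3],[0,0,0]],
    [[0,0,-4],[0,0,0]],
    [[0,0,-4],[0,0,0]],
    [[2.55,4.07,0],[0,0,0]],
    [[2.55,4.07,0],[0,0,0]],
    [[2.55,4.07,0],[0,0,0]],
    [[2.55,4.07,0],[0,0,0]],
    [[2.55,4.07,0],[0,0,0]]
  ]
}}

```text
clock: 31.15
eef_pos: [0.5593, -0.0051, 0.1454]
tcp_rot: [-3.141, 0.05, 0.001]
contact_force: [0.7, 1.0, -0.3]
opening: 0.0499
```

{"method": "arm_command", "body": {
  "series": [
    [[2.55,4.07,0],[0,0,0]],
    [[2.55,4.07,0],[0,0,0]],
    [[2.55,4.07,0],[0,0,0]],
    [[0,0,0],[0,0,0]],
    [[0,0,3.5],[0,0,0]],
    [[0,0,3],[0,0,0]],
    [[0,0,0],[0,0,0]],
    [[0,0,0],[0,0,0]]
  ]
}}

```text
clock: 31.95
eef_pos: [0.6307, -0.1271, 0.0803]
tcp_rot: [-3.141, 0.049, 0.003]
contact_force: [-0.7, 0.4, -0.5]
opening: 0.0494
```

{"method": "arm_command", "body": {
  "series": [
    [[0,0,2],[0,0,0]],
    [[0,0,1],[0,0,0]],
    [[0,0,0.5],[0,0,0]],
    [[0,0,0.2],[0,0,0]],
    [[0,0,0],[0,0,0]],
    [[0,0,0],[0,0,0]]
  ]
}}

```text
clock: 32.55
eef_pos: [0.6319, -0.1279, 0.0444]
tcp_rot: [3.141, -0.05, 0.002]
contact_force: [0.1, -0.2, 0.2]
opening: 0.0495
```

{"method": "arm_command", "body": {
  "series": [
    [[0,0,0.3],[0,0,0]],
    [[0,0,0.15],[0,0,0]],
    [[0,0,0.1],[0,0,0]],
    [[0,0,0],[0,0,0]]
  ]
}}

```text
clock: 32.95
eef_pos: [0.6315, -0.1279, 0.039]
tcp_rot: [3.141, -0.05, 0.0]
contact_force: [-2.7, 0.4, 6.5]
opening: 0.0494
```

{"method": "arm_command", "body": {
  "series": [
    [[0,0,0],[0,0,0]],
    [[0,0,0],[0,0,0]],
    [[0,0,0],[0,0,0]],
    [[0,0,0],[0,0,0]],
    [[0,0,-3],[0,0,0]],
    [[0,0,-4],[0,0,0]],
    [[0,0,-4],[0,0,0]],
    [[0,0,-3],[0,0,0]]
  ],
  "claw": 0.75
}}

```text
clock: 33.75
eef_pos: [0.632, -0.1279, 0.1806]
tcp_rot: [3.141, -0.05, 0.003]
contact_force: [-0.1, -0.9, 0.4]
opening: 0.0662
```

{"method": "arm_command", "body": {
  "series": [
    [[-4,-1,0],[0,0,0]],
    [[-4,-1,0],[0,0,0]],
    [[-4,-1,0],[0,0,0]],
    [[-4,-1,0],[0,0,0]],
    [[-4,-1,-1],[0,0,0]],
    [[-2,-1,-1],[0,0,0]],
    [[0,0,0],[0,0,0]],
    [[0,0,0],[0,0,0]]
  ]
}}

```text
clock: 34.55
eef_pos: [0.4144, -0.061, 0.1987]
tcp_rot: [3.141, -0.049, 0.004]
contact_force: [0.7, -0.5, -0.2]
opening: 0.0658
```

Run:
```python
from fit import *
s=st();im=shot('top');im2=shot('side')
for n,r in dict(orange_box=(335,132,110,80),blue_box=(200,125,115,80),yellow_jar=(335,120,110,100),red_cap_bottle=(270,125,40,50),green_cap_bottle=(270,208,40,35),amber_bottle=(212,130,25,30)).items():
    print(n,fit('top',im,n,r,z=0 if n[:5]=='green' else .003))
a=cv2.resize(im[110:260,200:440],None,fx=3,fy=2,interpolation=2);b=cv2.resize(im2[130:340,220:520],None,fx=2.4,fy=1.42,interpolation=2)
cv2.imwrite('pics/z8.png',np.vstack([a,b])[:598,:,::-1])
```

```text
t 34.5 tcp [ 0.4144 -0.061   0.1987] yaw -1.8 tilt [ 0.002 -0.   ] F [ 0.7 -0.5 -0.2] open 0.0658 q1,6 [-0.17 -0.14]Traceback (most recent call last):
  File "<stdin>", line 4, in <module>
  File "fit.py", line 16, in fit
    k=max(range(1,(st:=cv2.connectedComponentsWithStats(m))[0]),key=lambda i:st[2][i,4]);m=(st[1]==k).astype(np.uint8)
ValueError: max() iterable argument is empty
```

The arm blocks the top view, so I'll move it away to the left and look again.

{"method": "arm_command", "body": {
  "series": [
    [[0,-4,0],[0,0,0]],
    [[0,-4,0],[0,0,0]],
    [[0,-4,0],[0,0,0]],
    [[0,-4,0],[0,0,0]],
    [[0,-4,0],[0,0,0]],
    [[0,-4,0],[0,0,0]],
    [[-0.5,-4,0],[0,0,0]],
    [[-0.5,-4,0],[0,0,0]]
  ]
}}

```text
clock: 35.45
eef_pos: [0.4144, 0.2614, 0.1975]
tcp_rot: [3.141, -0.051, -0.0]
contact_force: [0.6, 0.0, 0.0]
opening: 0.0656
```

{"method": "arm_command", "body": {
  "series": [
    [[-0.5,-4,0],[0,0,0]],
    [[-0.5,-4,0],[0,0,0]],
    [[-0.5,-4,0],[0,0,0]],
    [[-0.5,-4,0],[0,0,0]],
    [[-0.5,-4,0],[0,0,0]],
    [[-0.5,-4,0],[0,0,0]],
    [[0,0,0],[0,0,0]],
    [[0,0,0],[0,0,0]]
  ]
}}

```text
clock: 36.25
eef_pos: [0.3914, 0.5007, 0.1966]
tcp_rot: [3.14, -0.048, -0.001]
contact_force: [-0.2, 0.4, 0.2]
opening: 0.0662
```

Run:
```python
from fit import *
s=st();im=shot('top');im2=shot('side')
a=cv2.resize(im[110:260,130:530],None,fx=1.8,fy=2,interpolation=2);b=cv2.resize(im2[130:340,220:520],None,fx=2.4,fy=1.42,interpolation=2)
cv2.imwrite('pics/z8.png',np.vstack([a,b])[:598,:,::-1])
for n,r in dict(orange_box=(335,132,110,80),blue_box=(200,125,115,80),yellow_jar=(335,120,110,100),red_cap_bottle=(270,125,40,50),green_cap_bottle=(270,208,40,35),amber_bottle=(212,130,25,30)).items():
    try: print(n,fit('top',im,n,r,z=0 if n[:5]=='green' else .003))
    except Exception as e: print(n,e)
```

```text
t 36.2 tcp [0.3914 0.5007 0.1966] yaw -1.8 tilt [-0.001 -0.002] F [-0.2  0.4  0.2] open 0.0662 q1,6 [0.89 0.92]
orange_box (array([ 0.56429341, -0.17792313,  1.53394423]), np.float64(0.9563050800535228), 589)
blue_box (array([ 0.56049043,  0.17422536, -1.57366334]), np.float64(0.936532801670939), 550)
yellow_jar (array([ 0.63180278, -0.12873723,  0.04735363]), np.float64(0.9228116275250452), 316)
red_cap_bottle (array([0.62692372, 0.10788271, 0.13261828]), np.float64(0.8243892253079975), 110)
green_cap_bottle (array([0.43405467, 0.07839428, 0.20232882]), np.float64(0.8119551681195517), 109)
amber_bottle (array([0.62472146, 0.24295555, 0.06569062]), np.float64(0.7952137376689806), 136)
```

View pics/z8.png

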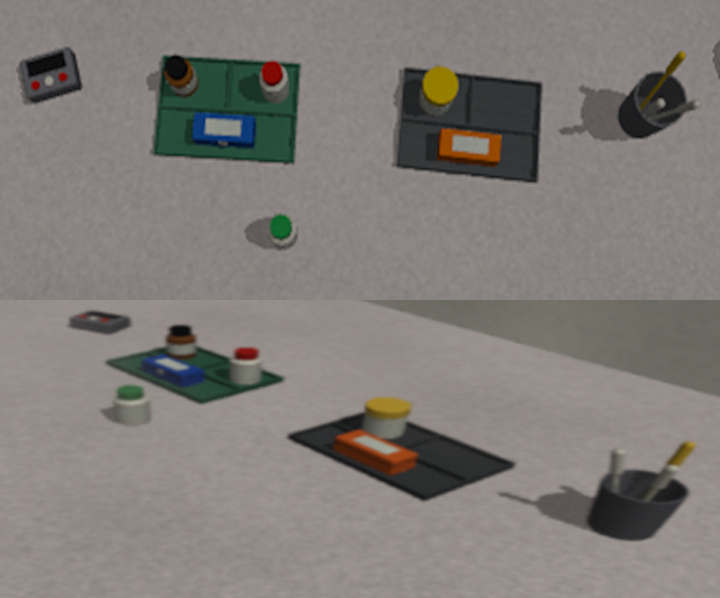

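Both kits are complete, with every item upright or flat in its own compartment. The green-capped bottle, timer and cup have not moved. Handing in.

```bash
python3 -c "
from rig import bot
print(bot.hand_in())"
```

```text
the job is handed in; nothing more can be done
None
```

Both kits are made up and the job is handed in at about 36 s of the 138 s allowed.

- **Green tray:** the blue slide box lies flat in the long compartment, with the amber bottle in the left square and the red-capped bottle in the right square.
- **Grey tray:** the orange slide box lies flat in the long compartment and the yellow-capped jar stands in the left square.

**Last checks:**
- The final top and side pictures show both boxes flat and both bottles and the jar upright, each in its own compartment.
- The positions fitted from the top picture agree with where I released each item to about 3 mm.
- The green-capped bottle fits at its starting position. The timer and pipette cup look unmoved in the pictures; I did not measure them.
- Contact forces at the end of each move stayed below about 8 N, and the gripper was clear of everything at hand-in.

**Checks that failed or disagreed:** the first fit of the orange box was poor because its colour mask was too narrow, so I refitted it before the grasp. The detector also gave two false hits, calling the cup the red-capped bottle and the timer the jar. I ignored both.

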